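# Pair the blue wireless switch with its receiver

### The arm

A 7-joint arm with a two-finger parallel gripper is mounted at the origin on a cart in front of the work surface, level with it; the furniture and walls round the work are solid. World frame = base frame: x ahead of the robot, y to its left, z up, the work surface at z = 0. Lengths are in m, angles in degrees, forces in N, time in s.
With the tool pointing down it reaches from about 0.425 to 0.925 m from the base axis. Payload 6.8 kg.
Tool frame: the origin (TCP) lies on the centre line of the jaws, within the pads' length; the fingertips stand 8 mm ahead of it and the grasp point (between the pads) lies 11 mm behind it (ctrl.tcp_to_tips is the distance from the TCP to the fingertips, in m); z points along the fingers, y is the line along which they close (so a half turn about z gives the same grasp; the last joint's range is limited). The gripper opens to 85 mm and grips with 20 to 120 N. Pads are 22 mm wide; open, the fingers measure 114 mm over their backs; the gripper's body (76 mm by 85 mm) begins 54 mm behind the grasp point. The pads swing forward as they close: fully open they stand 13 mm farther back than shut.
Start: joints at [-72.943, 27.33, 1.283, 89.118, -0.659, 63.558, -4.761], TCP at [0.266, 0.62, 0.239] pointing down, gripper open.
Joint ranges: [-169.35, 169.35], [-19.33, 120.38], [-80.79, 83.38], [13.8, 139.57], [-78.32, 258.32], [9.67, 109.79], [-169.56, 169.56]. Speed limits (degrees/s): [136.94, 136.94, 180, 180, 180, 180, 180].

### API

Orientations are given as [roll, pitch, yaw] about the fixed x, y, z axes, in that order (R = Rz(yaw) Ry(pitch) Rx(roll)).
In Python, from station import ctrl gives the robot as it stands. Calls block until the motion is done:
- ctrl.move_to(position, orientation): joint-space move of the TCP to a pose.
- ctrl.line_to(position, ori=None, max_speed=0.15): straight line of the TCP; ori=None keeps the orientation; max_speed is the mean speed in m/s.
- ctrl.move_joints(angles): joint-space move.
- ctrl.gripper_to(opening, squeeze=None): opening from 0.0 (shut) to 1.0 (fully open); squeeze is the grip in N (None keeps the last); returns when the fingers have stopped.
- ctrl.sleep(seconds).
- ctrl.solve_ik(position, orientation): joint angles nearest the present ones, or None.
- ctrl.observe(): the state.
- ctrl.capture(name): name is "scene" or "top" or "wrist"; returns a dict with "img" (420x560x3 uint8, blue, green, red), "z_map" (420x560 float32, m along the optical axis (not along the pixel's ray), 0 where there is no reading), "K" (3x3 intrinsics, pixels), "extrinsics" (4x4, takes a point from camera to world coordinates); the wrist camera has in their place "mount" (4x4, takes a point from camera to tool coordinates, whose origin is the TCP and whose axes are the flange's). Camera axes: x right, y down, z forward; pixel columns grow to the right and rows downward; lengths in m; the calibration is good to about 2 mm. The wrist camera is an equidistant fisheye: a pixel r from the principal point sees the ray r / f radians off the axis. A picture is of the moment at which its call begins: read the wrist's pose just before it.
A pose or a line that the arm cannot do raises ctrl.PlanningError and nothing moves.
- ctrl.job_done(): hands the job in; it is judged then, once.
The state is a dict: "t": time; "q": joint angles; "dq": joint speeds; "joint_torque": joint torques, N m; "tcp_pos": TCP position; "orientation": TCP orientation; "force": force on the tool from outside, world axes, zero at the start; "ft_torque": the same for the moment, N m; "width": opening from 0.0 (shut) to 1.0 (fully open); "grasp_force": force on a finger pad.
Only numpy, scipy, OpenCV 4.12 (cv2) and the standard library are available. Lean on these libraries where they do the work, as an engineer would, in place of code of your own. Each camera call takes 0.05 s, during which the arm holds its last target. There are 200 camera calls.

### The job

Pair the blue wireless switch with the receiver: with the fingertips, nudge the receiver's slide switch all the way over to the orange dot and leave it there, and only then press the blue switch's paddle gently down, hold it for half a second, let it spring back and move clear. Do not lift or shift any of the push switches, and leave the red, white and yellow switches and the tools untouched.

Things in the scene. Friction and masses are not known exactly. Their poses are not given: they have to be found in the camera images.
- receiver: Grey receiver box, fixed to the worktop (it does not move), 80 x 140 mm on its top and 30 mm high. Origin: centre of its underside; z up, y along its long side and along the slide switch's track. On its top, 52 mm from the centre, an orange dot (its +y end, pairing) and a white dot (its -y end).
- slide_grip (a point): Middle of the upright black knob of the receiver's slide switch. The knob is 30 mm wide (across the track), 14 mm long (along the track), and stands from 1 mm to 24 mm above the box top (31 to 54 mm above the worktop); this point is 42 mm above the worktop. It moves with the knob.
- pair_slide (a joint): Position of the slide switch in m along the receiver's +y: 0 at the white end, 0.032 at the stop at the orange end (pairing), starting at 0 to 0.006. Friction about 1.5 N; it stays where it is left; a force of up to 40 N on the end stop does no harm.
- switch_blue: Loose wireless push switch: grey square housing 60 x 60 x 12 mm, weighing about 0.18 kg, with a square blue paddle 44 x 44 mm in its middle that stands 9 mm proud (paddle top 21 mm above the worktop when out). Origin: centre of the underside; z up; x and y along the housing's sides. The paddle presses straight down.
- blue_top (a point): Centre of the top face of the blue paddle; it moves with the paddle.
- blue_paddle (a joint): How far the blue paddle is pressed, in m: 0 out, 0.005 fully down. Spring: starts to move at about 1 N, 3.6 N at 3 mm, 5.4 N fully down; it springs back when let go.
- switch_red: Loose wireless push switch: grey square housing 60 x 60 x 12 mm, weighing about 0.18 kg, with a square red paddle 44 x 44 mm in its middle that stands 9 mm proud (paddle top 21 mm above the worktop when out). Origin: centre of the underside; z up; x and y along the housing's sides. The paddle presses straight down.
- red_top (a point): Centre of the top face of the red paddle; it moves with the paddle.
- red_paddle (a joint): How far the red paddle is pressed, in m: 0 out, 0.005 fully down. Spring: starts to move at about 1 N, 3.6 N at 3 mm, 5.4 N fully down; it springs back when let go.
- switch_white: Loose wireless push switch: grey square housing 60 x 60 x 12 mm, weighing about 0.18 kg, with a square white paddle 44 x 44 mm in its middle that stands 9 mm proud (paddle top 21 mm above the worktop when out). Origin: centre of the underside; z up; x and y along the housing's sides. The paddle presses straight down.
- white_top (a point): Centre of the top face of the white paddle; it moves with the paddle.
- white_paddle (a joint): How far the white paddle is pressed, in m: 0 out, 0.005 fully down. Spring: starts to move at about 1 N, 3.6 N at 3 mm, 5.4 N fully down; it springs back when let go.
- switch_yellow: Loose wireless push switch: grey square housing 60 x 60 x 12 mm, weighing about 0.18 kg, with a square yellow paddle 44 x 44 mm in its middle that stands 9 mm proud (paddle top 21 mm above the worktop when out). Origin: centre of the underside; z up; x and y along the housing's sides. The paddle presses straight down.
- yellow_top (a point): Centre of the top face of the yellow paddle; it moves with the paddle.
- yellow_paddle (a joint): How far the yellow paddle is pressed, in m: 0 out, 0.005 fully down. Spring: starts to move at about 1 N, 3.6 N at 3 mm, 5.4 N fully down; it springs back when let go.
- tape_measure: Yellow tape measure, loose, 43 x 80 x 60 mm, a bystander. Origin: centre of its underside.
- screwdriver: Red-handled screwdriver lying flat, loose, 191 x 27 x 26 mm, a bystander. Origin: centre of its underside, x along it.
- pliers: Red-handled pliers lying flat, loose, 186 x 48 x 12 mm, a bystander. Origin: centre of its underside, x along them.
- battery_pack: Black and red battery pack, loose, 96 x 60 x 51 mm, a bystander. Origin: centre of its underside.
Not all that is in view belongs to the job. What is shaped like the switch_blue but turquoise is not meant.

How it is judged (in metres and radians):
On the way, in this order (a step that is already met when the one before it is completed fails the run):
1. the slide switch is over at the orange end (value of joint pair_slide above 0.027 m), for 0.1 s.
2. the blue paddle is pressed down at least 3 mm, for 0.3 s (value of joint blue_paddle above 0.003 m), for 0.3 s.
At the end, for the whole second after the job is handed in: The slide switch stands within 5 mm of its stop at the orange end; the blue paddle is out again (pressed less than 1 mm); the blue switch lies flat and at rest within 20 mm of where it lay; the other switches and the loose tools are within 10 mm of where they lay (value of joint pair_slide above 0.027 m and value of joint blue_paddle below 0.001 m and height (world z) of switch_blue below 0.005 m and angle between switch_blue's own z axis and vertical below 0.1 rad and linear speed of switch_blue below 0.02 m/s and distance of switch_blue from where it was at the start of the episode below 0.02 m and distance of each of switch_red, switch_white, switch_yellow, tape_measure, screwdriver, pliers, battery_pack from where it was at the start of the episode below 0.01 m); the robot touches nothing.
It fails at once if the blue paddle pressed (over 2 mm) while the slide switch is not over at the orange end (value of joint blue_paddle above 0.002 m and not (value of joint pair_slide above 0.027 m)).
It fails at once if the blue switch pressed with more than 25 N, or the slide switch or receiver pushed with more than 40 N (contact force between any of the fingers, the arm and switch_blue above 25 N or contact force between any of the fingers, the arm and receiver above 40 N).
It fails at once if the blue switch lifted or tipped, or shifted by over 20 mm (height (world z) of switch_blue above 0.008 m or angle between switch_blue's own z axis and vertical above 0.2 rad or distance of switch_blue from where it was at the start of the episode above 0.02 m).
It fails at once if another switch touched (over 1 N), or moved by over 10 mm (contact force between any of the fingers, the arm and switch_red above 1 N or contact force between any of the fingers, the arm and switch_white above 1 N or contact force between any of the fingers, the arm and switch_yellow above 1 N or distance of any of switch_red, switch_white, switch_yellow from where it was at the start of the episode above 0.01 m).
It fails at once if a tool touched (over 1 N), or moved by over 10 mm (contact force between any of the fingers, the arm and tape_measure above 1 N or contact force between any of the fingers, the arm and screwdriver above 1 N or contact force between any of the fingers, the arm and pliers above 1 N or contact force between any of the fingers, the arm and battery_pack above 1 N or distance of any of tape_measure, screwdriver, pliers, battery_pack from where it was at the start of the episode above 0.01 m).
It also fails if it takes over 42 s, if anything falls off the work surface, if the arm or the gripper's body presses on something with over 40 N, if the wrist force passes 120 N, or if a joint passes its speed limit or range.

## Working session

There is one attempt and no reset: what is moved stays moved. The work goes in short steps, each a Python script; the robot and the scene stay as the last script left them, time stands still between calls to the robot, and variables do not carry over. Pictures are saved under pics/ and viewed, at most 10 in all, crops included, and the job is handed in when it is done.

```bash
mkdir -p pics; cat > h.py <<'E'
import numpy as np, cv2
from station import ctrl
def grab(n):
    c=ctrl.capture(n); np.savez(f'pics/{n}.npz',**{k:v for k,v in c.items() if isinstance(v,(np.ndarray,list))}); return c
def pts(c):
    """world xyz for each pixel (pinhole cameras)"""
    z=c['z_map'];K=np.array(c['K']);E=np.array(c['extrinsics'])
    v,u=np.mgrid[:z.shape[0],:z.shape[1]]
    p=np.stack([(u-K[0,2])/K[0,0]*z,(v-K[1,2])/K[1,1]*z,z,np.ones_like(z)],-1)
    return (p@E.T)[...,:3]
E
python3 - <<'E'
from h import *
for n in('scene','top'):
    c=grab(n); cv2.imwrite(f'pics/{n}.png',c['img']); print(n,c['K'],c['extrinsics'])
print(ctrl.observe())
E
```

```text
scene [[534.26019299   0.         275.07905813]
 [  0.         534.26019299 205.6522159 ]
 [  0.           0.           1.        ]] [[ 0.69834028 -0.4737955   0.53650599 -0.23892817]
 [-0.71560929 -0.47783961  0.50948273 -0.7791623 ]
 [ 0.01497319 -0.73972098 -0.67274711  0.99849028]
 [ 0.          0.          0.          1.        ]]
top [[473.77133215   0.         279.37808823]
 [  0.         473.77133215 214.98798967]
 [  0.           0.           1.        ]] [[ 0.00652592 -0.9851135   0.17178129  0.25960971]
 [-0.9997158  -0.00248832  0.02370913 -0.07786551]
 [-0.02292874 -0.1718872  -0.98484977  1.45158152]
 [ 0.          0.          0.          1.        ]]
{'t': 0.1, 'q': array([-72.94266592,  27.37269158,   1.28241954,  89.17358378,
        -0.65930286,  63.5585604 ,  -4.75935244]), 'dq': array([-0.11780379, -0.07118319, -0.04905688, -0.18012351, -0.00400267,
       -0.03571489, -0.01075616]), 'joint_torque': array([ 4.46368911e-03, -5.97765791e+01,  1.61375508e+00, -2.81955618e+01,
        1.28450379e-02,  5.16159256e-03,  2.96924362e-06]), 'tcp_pos': array([0.26628327, 0.61967444, 0.23839769]), 'orientation': array([-1.79902855e+02,  7.84456682e-03,  1.56749857e+02]), 'force': array([-0.31102008, -0.19689151,  0.89306587]), 'ft_torque': array([ 0.02676154, -0.00730528, -0.01865972]), 'grasp_force': 0.0, 'width': 1.0021200835505875}
```

View pics/scene.png

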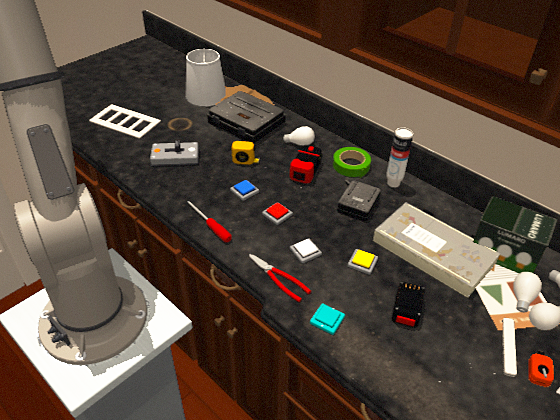

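View pics/top.png

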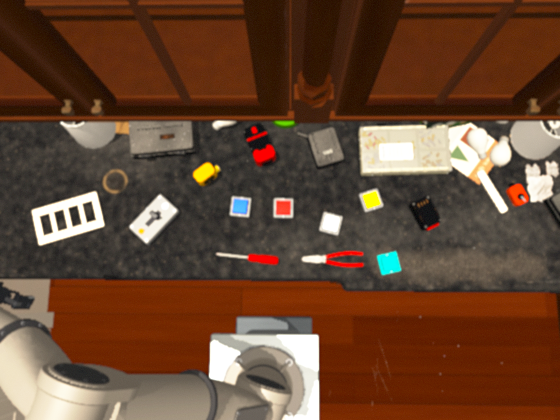

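The scene view shows the blue switch at (245,188) and the receiver at (175,153). The top view shows blue at (240,207) and the receiver at (154,219). Other candidates in the top view are turquoise (388,263), which is the decoy, red (283,208), white (331,224) and yellow (371,200). I choose (240,207) and will check it in a crop.

```bash
cat > m.py <<'E'
from h import *
for n in('top','scene'):
    c=np.load(f'pics/{n}.npz'); P=pts(c); I=c['img']; hsv=cv2.cvtColor(I,cv2.COLOR_BGR2HSV)
    x,y,z=P[...,0],P[...,1],P[...,2]
    m=(hsv[...,0]>100)&(hsv[...,0]<125)&(hsv[...,1]>120)&(hsv[...,2]>80)&(z>.005)&(z<.04)
    k,l,s,_=cv2.connectedComponentsWithStats(m.astype(np.uint8))
    for i in range(1,k):
        if s[i,4]>60:
            q=P[l==i]; print(n,'blue',s[i],q.mean(0),np.median(q[:,2]),cv2.minAreaRect(q[:,:2].astype(np.float32)))
    c0=(154,219) if n=='top' else (175,153)
    v,u=np.mgrid[:420,:560]; near=(abs(u-c0[0])<40)&(abs(v-c0[1])<40)
    m=near&(z>.024)&(z<.036); k,l,s,_=cv2.connectedComponentsWithStats(m.astype(np.uint8)); i=1+s[1:,4].argmax()
    q=P[l==i]; r=cv2.minAreaRect(q[:,:2].astype(np.float32)); print(n,'recv',r,np.median(q[:,2]))
    m=near&(z>.046)&(z<.06); q=P[m]; print(n,'knob',len(q),q.mean(0),cv2.minAreaRect(q[:,:2].astype(np.float32)))
    m=near&(z>.02)&(z<.04)&(hsv[...,0]<22)&(hsv[...,0]>5)&(hsv[...,1]>120); q=P[m]; print(n,'orange',len(q),q.mean(0), np.median(q,0))
    m=near&(z>.02)&(z<.04)&(hsv[...,2]>235)&(hsv[...,1]<30); q=P[m]; print(n,'white',len(q),np.median(q,0) if len(q) else 0)
T=cv2.imread('pics/top.png')[170:260,105:275]; S=cv2.imread('pics/scene.png')[125:215,135:305]
cv2.imwrite('pics/crop.png',np.vstack([cv2.resize(a,None,fx=3.3,fy=3.3,interpolation=cv2.INTER_CUBIC) for a in(T,S)]))
E
python3 m.py
```

```text
top blue [233 199  15  15 177] [0.53698266 0.07821213 0.02200992] 0.022108785495438488 ((0.5373652577400208, 0.0780448392033577), (0.04122123494744301, 0.04110194742679596), 85.24246215820312)
top recv ((0.4973544180393219, 0.34238675236701965), (0.08356666564941406, 0.13976255059242249), 48.20246124267578) 0.03109835774751679
top knob 47 [0.50522806 0.33475864 0.05416826] ((0.505320131778717, 0.3348773717880249), (0.03198793902993202, 0.013112802058458328), 51.98667907714844)
top orange 0 [nan nan nan] [nan nan nan]
top white 778 [0.49635681 0.34130335 0.0315705 ]
scene blue [234 180  21  15 180] [0.53486574 0.07743252 0.02139479] 0.021901728740114312 ((0.5382425785064697, 0.08573049306869507), (0.06331676989793777, 0.0446954183280468), 80.58769989013672)
scene recv ((0.4955225884914398, 0.34320390224456787), (0.08781306445598602, 0.14113065600395203), 47.918941497802734) 0.03121982655702471
scene knob 39 [0.50535922 0.33332232 0.05397069] ((0.5851092338562012, 0.3620755970478058), (0.20673228800296783, 0.022198328748345375), 18.68289566040039)
scene orange 18 [0.45609167 0.3781781  0.03296453] [0.45635184 0.3800222  0.03349594]
scene white 30 [0.5312768  0.31270493 0.03250924]m.py:15: RuntimeWarning: Mean of empty slice.
  m=near&(z>.02)&(z<.04)&(hsv[...,0]<22)&(hsv[...,0]>5)&(hsv[...,1]>120); q=P[m]; print(n,'orange',len(q),q.mean(0), np.median(q,0))
  ret = um.true_divide(
  return _methods._mean(a, axis=axis, dtype=dtype,
```

View pics/crop.png

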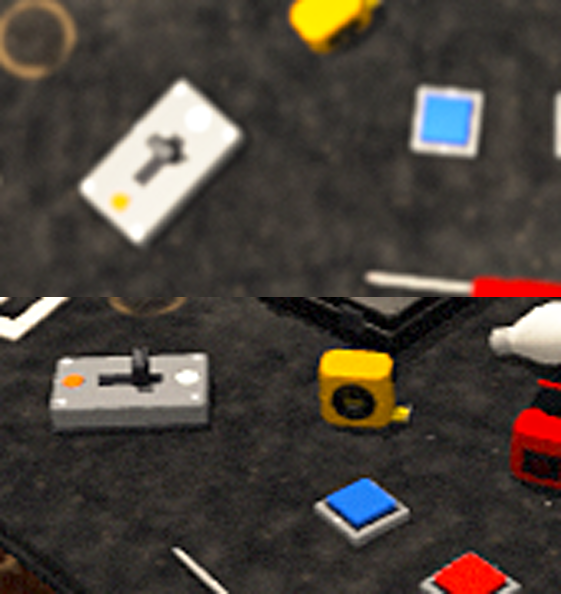

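The crop confirms it: true blue paddle (the turquoise decoy is elsewhere). The orange dot is at the robot-side left end, and the knob stands near the white end. So the push direction is about 138°, from white to orange.

```bash
cat > push.py <<'E'
from h import *
yaw=138.3; a=np.radians(yaw); d=np.array([np.cos(a),np.sin(a),0]); knob=np.array([.5053,.3343,0]); O=[180,0,yaw]
ctrl.gripper_to(0.0,20); print(ctrl.tcp_to_tips)
p=knob-.031*d
ctrl.move_to(p+[0,0,.16],O)
ctrl.line_to(p+[0,0,.09])
f0=ctrl.observe()['force'].copy()
ctrl.line_to(p+[0,0,.047],max_speed=.06)
o=ctrl.observe(); print(o['t'],o['tcp_pos'],o['orientation'],o['width'],o['force']-f0)
s=0; base=np.array(o['force'])
while s<.048:
    s+=.003; ctrl.line_to(p+s*d+[0,0,.047],max_speed=.04)
    o=ctrl.observe(); f=(o['force']-base)@d; print(round(s,3),round(((o['tcp_pos']-p)@d),4),round(f,1),o['t'])
    if f<-9: break
E
python3 push.py
```

```text
0.008
3.8667 [0.52870338 0.3137804  0.04718754] [1.79977029e+02 8.14356444e-03 1.38295091e+02] -0.0007403855679754856 [-0.11347444 -0.29514078  0.35933648]
0.003 0.0034 -0.8 4.1167
0.006 0.0064 -0.5 4.3667
0.009 0.0094 0.1 4.6167
0.012 0.0124 -0.4 4.8667
0.015 0.0153 -0.5 5.1167
0.018 0.0182 -1.3 5.3667
0.021 0.0213 -0.7 5.6167
0.024 0.0244 -1.2 5.8667
0.027 0.0275 -0.2 6.1167
0.03 0.0305 -0.3 6.3667
0.033 0.0334 -1.1 6.6167
0.036 0.0364 -0.3 6.8667
0.039 0.0394 -0.6 7.1167
0.042 0.0424 -0.2 7.3667
0.045 0.0429 -6.5 7.6167
0.048 0.0431 -11.4 7.8667
```

```bash
cat > ret.py <<'E'
from h import *
a=np.radians(138.3); d=np.array([np.cos(a),np.sin(a),0]); p=ctrl.observe()['tcp_pos'].copy()
p=p-.012*d; ctrl.line_to(p,max_speed=.05); p[2]=.12; ctrl.line_to(p)
ctrl.move_to([.5368,.0779,.12],[180,0,110])
c=grab('top'); P=pts(c); z=P[...,2]; v,u=np.mgrid[:420,:560]
m=(abs(u-154)<30)&(abs(v-219)<30)&(z>.046)&(z<.06); k=P[m].mean(0); print(k,(k-[.4965,.3425,0])@d, ctrl.observe()['tcp_pos'],ctrl.observe()['t'])
S=grab('scene')['img'][125:215,135:305]
cv2.imwrite('pics/after.png',np.vstack([cv2.resize(x,None,fx=3.3,fy=3.3) for x in(c['img'][170:260,105:275],S)]))
E
python3 ret.py
```

```text
[0.48527926 0.35257463 0.05410487] 0.015079785052993094 [0.53691206 0.08058974 0.11980739] 10.05
```

View pics/after.png

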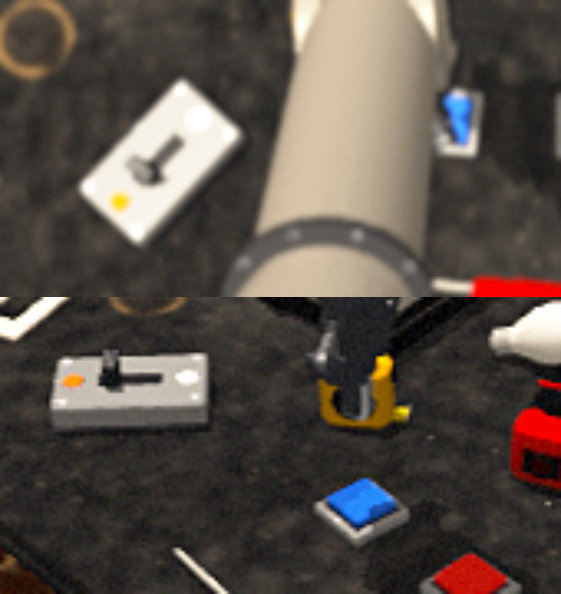

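The knob now stands at the orange end (knob at +15 mm, stop at +16 mm) and the gripper hovers over the blue switch. Next is the press.

```bash
cat > press.py <<'E'
from h import *
q=np.array([.5368,.0779,0]); 
ctrl.line_to(q+[0,0,.045],max_speed=.08); ctrl.sleep(.3)
b=np.mean([(ctrl.sleep(.03),ctrl.observe()['force'][2])[1] for _ in range(8)])
ctrl.line_to(q+[0,0,.031],max_speed=.04)
z=.031
while z>.0225:
    z-=.0007; ctrl.line_to(q+[0,0,z],max_speed=.02); ctrl.sleep(.08)
    f=np.mean([(ctrl.sleep(.02),ctrl.observe()['force'][2])[1] for _ in range(4)])-b
    o=ctrl.observe(); print(round(z,4),o['tcp_pos'].round(4),round(f,2))
    if f>6.5 : break
ctrl.sleep(.6); o=ctrl.observe(); print('hold',o['tcp_pos'],o['force'][2]-b,o['t'])
ctrl.line_to(q+[0,0,.06],max_speed=.05); ctrl.line_to(q+[0,0,.2])
ctrl.move_to([.42,.2,.25],[180,0,130])
c=grab('top'); print(ctrl.observe()['t']); cv2.imwrite('pics/end.png',c['img'])
cv2.imwrite('pics/end2.png',grab('scene')['img'])
E
python3 press.py; python3 m.py 2>/dev/null| egrep 'blue|knob'
```

```text
0.0303 [0.5369 0.0779 0.0304] -0.17
0.0296 [0.5368 0.0779 0.0296] -0.21
0.0289 [0.5369 0.0779 0.029 ] 0.63
0.0282 [0.5369 0.0779 0.0283] 1.84
0.0275 [0.5369 0.0779 0.0276] 2.17
0.0268 [0.5369 0.0779 0.0269] 2.77
0.0261 [0.5369 0.0779 0.0262] 3.2
0.0254 [0.5369 0.0779 0.0255] 4.04
0.0247 [0.5369 0.0779 0.0247] 4.78
0.024 [0.5369 0.0779 0.0241] 6.01
0.0233 [0.5369 0.078  0.0239] 12.49
hold [0.53693435 0.0779144  0.02394546] 12.451373452067262 17.25
20.0
top blue [233 199  15  15 146] [0.53864061 0.07714389 0.02201176] 0.02228796867913041 ((0.5376514792442322, 0.07818203419446945), (0.04163384810090065, 0.04136081784963608), 84.63536834716797)
top knob 0 [nan nan nan] ((0.0, 0.0), (0.0, 0.0), 0.0)
scene blue [234 180  21  15 178] [0.53451288 0.07699033 0.02164283] 0.021971070657856473 ((0.5376521944999695, 0.07917973399162292), (0.051410432904958725, 0.04544134810566902), 77.06128692626953)
scene knob 47 [0.49968338 0.35384962 0.05291427] ((0.5800054669380188, 0.3735387325286865), (0.23255178332328796, 0.024569693952798843), 12.193572998046875)
```

The paddle was pressed fully (5 mm, about 12 N, held over 0.6 s) and is back out, with the switch unmoved. The robot is clear, so I'm handing in.

```bash
python3 -c "
from station import ctrl
print(ctrl.job_done())"
```

```text
the job is handed in; nothing more can be done
None
```

The job is handed in, with no verdict returned: the slide went to the orange stop, then the blue paddle was pressed 5 mm (about 12 N), held over 0.5 s and released; the blue switch had not shifted, and the arm ended clear of everything.

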